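# Refit the pivot pin of a washed countertop press

## Task

The lever press has been washed and its pivot pin is still out. Take the longer of the two pins from the white drying rack and thread it, from the side the rack stands on, through the near ear, the lever's eye and the far ear, until its collar sits against the near ear; then let go. Feel it in gently rather than ramming it, because the pivot bracket is never clamped in exactly the same spot, and leave the short pin and the other things alone.

Things in the scene. Friction and masses are not known exactly. Their poses are not given: they have to be found in the camera images.
- press: Aluminium countertop cutting press, fixed. Origin on the table below the nominal pivot, z up. The pivot axis runs along the press's own y; the pin goes in from the +y side (the rack's side) towards -y. Base plate x -200 to +50, y -60 to +60, 14 mm thick. Ram guide at x -165 to -65, y -51 to +51, up to z 80 mm. On the +x side of the ears nothing stands above z 80 mm.
- press_pivot (a point): Nominal middle of the pivot, at z 120 mm in the press's frame, marked on the fixed base. The yoke with both ears is clamped by hand through slots and shims: both ears together really stand up to 10 mm higher or lower and up to 8 mm to either side along the press's x (never off in y, not turned). They do not give. Pressing the long pin on the press with over 35 N counts as ramming.
- press_ear (a point): Nominal hole centre on the near ear's outer face, 27 mm to +y of press_pivot (true hole off in x and z like the yoke). Each ear: flat aluminium, 36 mm wide in x, 10 mm thick; near ear y 17 to 27, far ear y -27 to -17 mm. Round 14.5 mm hole, centred in x, 20 mm below the ear's flat top; the ear's sides are flat from its top to 36 mm below the hole.
- press_eye (a point): Nominal middle of the lever's eye, between the ears: steel block 30 x 30 mm, 24 mm thick, hole 17 mm. It is carried by the yoke and hangs up to 1.5 mm above or below the ears' line; 2 to 5 N moves it up or down. Its top is below the ears' tops. The lever, 20 mm high and 12 mm wide, runs level from it to -x, ending in a 26 mm rubber grip at x -290 mm.
- pin_grip (a point): Long pin, loose, 0.11 to 0.22 kg: point on its axis amid its black handle. Its -y axis points to the tip, z up. Handle 16 mm wide (x), 52 long, 22 high. From here towards the tip: collar, 26 mm diameter, 26 to 31 mm; steel shank, 12 mm diameter, 31 to 109 mm, the last 3 mm tapering to 10.5 mm. Lies level, 46 mm above the table. Home: this point at y 58 mm in the press's frame.
- short_pin_grip (a point): Short pin, loose, to be left alone: same point, axes, handle and collar as the long pin, but its shank is only 48 mm long (tip 79 mm from this point). The two pins lie parallel on the rack, 100 mm apart; either may lie in either place.
- rack: White plastic drying rack, fixed, plate 160 x 115 mm, 10 mm thick, origin at the middle of its underside. Pins lie along its y at x -50 and +50 mm, tips to -y. Under each handle's middle a post 10 mm wide, 14 long, up to z 35 mm, else the handles are free on both sides; under each shank a notched block 32 mm wide, lips up to z 48 mm: lift the pin straight up by 10 mm or more to clear it.
- sauce_p (a point): Clear plastic bottle, bystander, 60 mm across, 170 mm tall; the point is the middle of its underside.
- water_p (a point): Glass bottle, bystander, 64 mm across, 200 mm tall; the point is the middle of its underside.
- jar_p (a point): Glass jar with steel lid, bystander, 80 mm across, 100 mm tall; the point is the middle of its underside.
- bowl_p (a point): Steel bowl, bystander, 140 mm across, 55 mm tall; the point is the middle of its underside.
- cup_p (a point): Paper cup, bystander, 80 mm across, 95 mm tall; the point is the middle of its underside.
- brush_p (a point): Cleaning brush lying flat, bystander, 170 mm long, about 30 mm high; the point is its middle at the table.
- gasket_p (a point): Black rubber ring, bystander, 68 mm across, 12 mm high; the point is its middle at the table.
- wrench_p (a point): Steel spanner lying flat, bystander, 160 mm long, 8 mm high; the point is its middle at the table.
Not all that is in view belongs to the job. What is shaped like the part that bears pin_grip but brown, purple or red is not meant.

How it is judged (in metres and radians):
On the way, in this order (a step that is already met when the one before it is completed fails the run):
1. the long pin is lifted off the rack (height (world z) of pin_grip above 0.07 m), for 0.1 s.
2. the long pin has passed through the near ear into the lever's eye, in line with the pivot (x of pin_grip in the frame of press between -0.012 and 0.012 m and z of pin_grip in the frame of press between 0.105 and 0.135 m and angle between the y axis of pin_grip and the y axis of press, either way round below 0.06 rad and y of pin_grip in the frame of press below 0.108 m), for 0.1 s.
At the end, for the whole second after the job is handed in: The long pin runs through the near ear, the lever's eye and the far ear, its collar within 3 mm of the near ear's outer face, along the pivot axis to within 0.06 rad, at rest and released (x of pin_grip in the frame of press between -0.012 and 0.012 m and z of pin_grip in the frame of press between 0.105 and 0.135 m and angle between the y axis of pin_grip and the y axis of press, either way round below 0.06 rad and y of pin_grip in the frame of press between 0.054 and 0.061 m and linear speed of pin below 0.02 m/s); the robot touches nothing.
It fails at once if the long pin is pressed on the press with more than 35 N (contact force between pin and press above 35 N).
It fails at once if the short pin is moved more than 20 mm (distance of short_pin_grip from where it was at the start of the episode above 0.02 m).
It fails at once if another thing on the table is moved more than 30 mm (distance of any of sauce_p, water_p, jar_p, bowl_p, cup_p, brush_p, gasket_p, wrench_p from where it was at the start of the episode above 0.03 m).
It also fails if it takes over 48 s, if anything falls off the work surface, if the arm or the gripper's body presses on something with over 40 N, if the wrist force passes 120 N, or if a joint passes its speed limit or range.

## Robot

A 7-joint arm with a two-finger parallel gripper is mounted at the origin on the work surface. World frame = base frame: x ahead of the robot, y to its left, z up, the work surface at z = 0. Lengths are in m, angles in degrees, forces in N, time in s.
With the tool pointing down it reaches from about 0.425 to 0.875 m from the base axis. Payload 4.7 kg.
Tool frame: the origin (TCP) lies at the very end of the fingers, on their centre line; the grasp point (between the pads) lies 19 mm behind it; z points along the fingers, x is the direction in which the jaws open and shut, and the axes are right-handed (so a half turn about z gives the same grasp; the last joint's range is limited). The gripper opens to 87 mm and grips with 3 to 60 N. Pads are 19 mm wide; open, the fingers measure 117 mm over their backs; the gripper's body (75 mm by 190 mm) begins 51 mm behind the grasp point.
Start: joints at [-62.561, 18.392, -4.016, 83.108, 1.295, 78.541, -3.26], TCP at [0.291, 0.581, 0.223] pointing down, gripper open.
Joint ranges: [-163.93, 163.93], [-17.29, 119.83], [-79.2, 71.16], [3.27, 140.29], [-89.18, 269.18], [5.43, 117.66], [-154.24, 154.24]. Speed limits (degrees/s): [147.25, 147.25, 180, 180, 180, 180, 180].

## Interface

Orientations are given as [roll, pitch, yaw] about the fixed x, y, z axes, in that order (R = Rz(yaw) Ry(pitch) Rx(roll)).
In Python, from cell import sensors, vision, env gives the robot as it stands.
- The arm moves only by the shell command python3 -m inch 'ROWS' [OPENING] [FORCE]. ROWS is a JSON object of lists of equal length, an entry for each row: "dp": the shift along the tool's x, y, z in m, a list of three; "turn": the turn about the tool's z in degrees. A call has 1 to 8 rows; each row shifts and turns the commanded pose from where the row before left it, along the tool's axes as they then stand; what a row does not reach is not made up. A row lasts 1/8 s, in which the tool goes at most 62.5 mm and 10.7 degrees, less where a joint would pass 70% of its speed; a pose out of reach is approached as far as the arm can. A call is refused whole if a number of a shift passes 0.0625 or a number of a turn 10.7, either way. A call with a gripper value outside its range is refused whole. OPENING is the closure, from -1 (fully open) to 1 (shut), set as the call begins (- or left out, the last holds). The fingers move at their own pace and stop on an object; FORCE is the grip in N (left out, the last holds). Time passes only in rows, so rows that do not move let the fingers close. It gives the time, the measured TCP pose, the force and the opening at its end, in the units of the state.
- sensors.get_obs(): the state, without advancing time (a new reading comes with each control period).
- vision.read_camera(name): name is "scene" or "top" or "wrist"; returns the picture (384x512x3 uint8, blue, green, red); there is no depth.
- vision.get_calibration(name): a dict with "K" (3x3 intrinsics, pixels), "pose" (4x4, takes a point from camera to world coordinates). Camera axes: x right, y down, z forward; pixel columns grow to the right and rows downward; lengths in m; the calibration is good to about 2 mm. A picture is of the moment at which its call begins: read the wrist's pose just before it. get_calibration takes no time and is no camera call; for the wrist camera it gives the pose at the moment of the call.
- env.sign_off(): hands the job in, once; it reports no verdict.
The state is a dict: "time_s": time; "qpos": joint angles; "joint_velocities": joint speeds; "effort": joint torques, N m; "tool_pos": TCP position; "tool_rot": TCP orientation; "force": force on the tool from outside, world axes, zero at the start; "wrist_torque": the same for the moment, N m; "grip_width": finger opening in m.
Only numpy, scipy, OpenCV 4.12 (cv2) and the standard library are available. Lean on these libraries where they do the work, as an engineer would, in place of code of your own. Each camera call takes 0.05 s, during which the arm holds its last target.

## Working session

There is one attempt and no reset: what is moved stays moved. The work goes in short steps, Python scripts to look and compute and a shell command to move; the robot and the scene stay as the last step left them, time stands still between calls to the robot, and variables do not carry over. Pictures are saved under pics/ and viewed, and the job is handed in when it is done.

```bash
ls; mkdir -p pics
python3 - <<'E'
from cell import sensors, vision, env
import cv2
o=sensors.get_obs();print(o)
for n in ["scene","top","wrist"]:
    c=vision.get_calibration(n);print(n,c)
    cv2.imwrite(f"pics/{n}0.png",vision.read_camera(n))
E
```

```text
pics
{'time_s': 0.0, 'qpos': array([-62.56144181,  18.43944463,  -4.01468602,  83.17645695,
         1.29224851,  78.54139971,  -3.26077162]), 'joint_velocities': array([ 0.09539801,  0.05015881,  0.02053158, -0.0130393 , -0.03637569,
        0.10842259, -0.09642522]), 'effort': array([-7.46390360e-04, -4.91277838e+01, -4.04345104e-01, -3.12532496e+01,
       -6.39301445e-02,  4.36713675e-02,  1.77364564e-04]), 'tool_pos': array([0.29113715, 0.58051314, 0.22144341]), 'tool_rot': array([1.79996548e+02, 1.12211210e-01, 6.33690993e+01]), 'force': array([ 0.43227154, -0.24846528,  0.44207867]), 'wrist_torque': array([ 0.02865448, -0.02338851, -0.00563238]), 'grip_width': 0.08708319015076826}
scene {'K': array([[412.68508879,   0.        , 245.98459928],
       [  0.        , 412.68508879, 188.01950965],
       [  0.        ,   0.        ,   1.        ]]), 'pose': array([[ 0.88646571,  0.37456359, -0.27180996,  0.88545012],
       [ 0.46258539, -0.73478328,  0.49609303, -0.57972472],
       [-0.01390303, -0.56550478, -0.82462783,  1.06961061],
       [ 0.        ,  0.        ,  0.        
[... 157 characters left out ...]
       ,   1.        ]]), 'pose': array([[ 0.01014558, -0.99296995,  0.11793107,  0.41297817],
       [-0.99989985, -0.011238  , -0.00860188,  0.00627681],
       [ 0.00986672, -0.11783199, -0.99298453,  1.34155594],
       [ 0.        ,  0.        ,  0.        ,  1.        ]])}
wrist {'K': array([[291.11678677,   0.        , 252.73147536],
       [  0.        , 291.11678677, 189.41479238],
       [  0.        ,   0.        ,   1.        ]]), 'pose': array([[ 0.44786978,  0.86460741,  0.2277426 ,  0.229071  ],
       [ 0.89409763, -0.43268486, -0.11564273,  0.61229555],
       [-0.00144479,  0.255417  , -0.96682991,  0.38491754],
       [ 0.        ,  0.        ,  0.        ,  1.        ]])}
```

View pics/scene0.png

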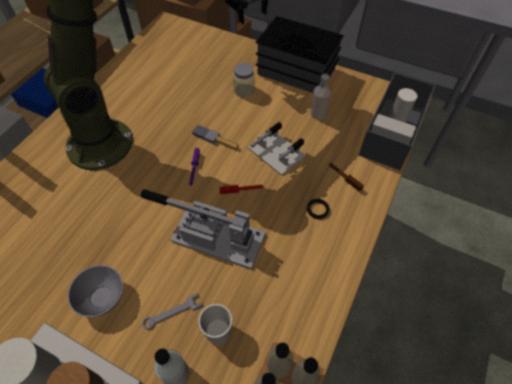

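View pics/top0.png

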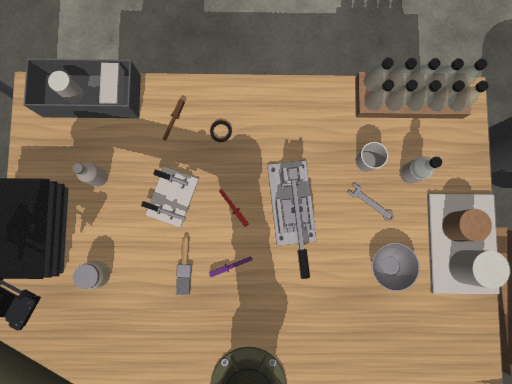

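View pics/wrist0.png

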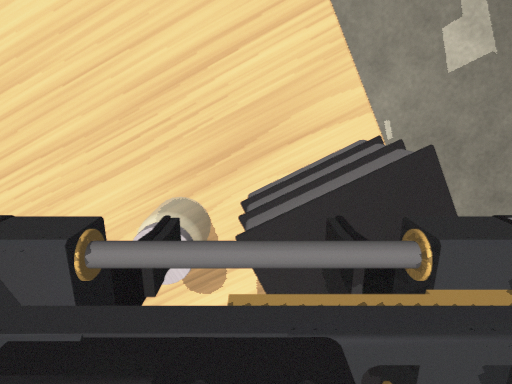

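Top view: the rack is at (172,197) with pins whose handles are at (165,175) and (155,209). The press is at (292,205). The look-alikes off the rack are brown (174,118), red (234,207) and purple (230,267), all excluded by colour. Next I'll zoom in to tell the long pin from the short one.

Run:
```python
import cv2,numpy as np
t=cv2.imread("pics/top0.png");s=cv2.imread("pics/scene0.png")
a=cv2.resize(t[155:240,130:215],(480,480),interpolation=cv2.INTER_CUBIC)
cv2.imwrite("pics/c1.png",a)
b=cv2.resize(s[110:190,235:325],(540,480),interpolation=cv2.INTER_CUBIC)
cv2.imwrite("pics/c2.png",b)
c=cv2.resize(t[150:285,255:325],(364,702),interpolation=cv2.INTER_CUBIC)
c=cv2.rotate(c,cv2.ROTATE_90_CLOCKWISE)
cv2.imwrite("pics/c3.png",c)
```

```text
(no output)
```

View pics/c1.png

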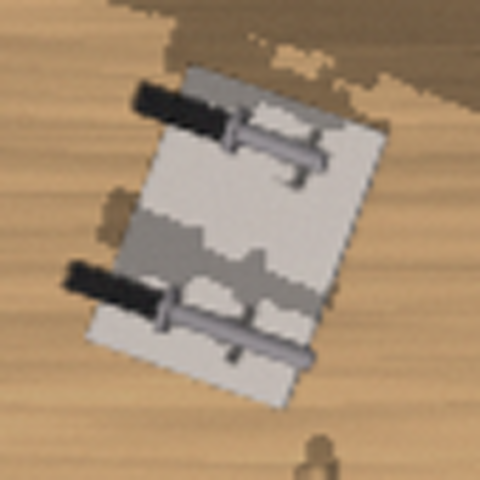

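View pics/c2.png

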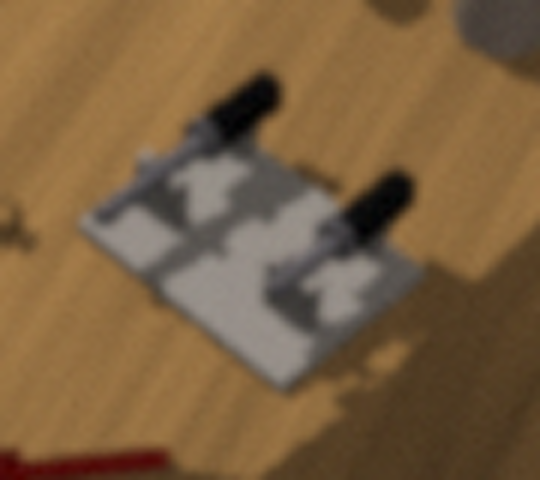

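View pics/c3.png

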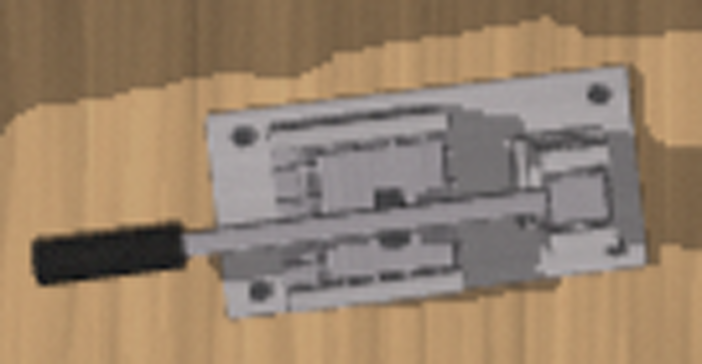

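```bash
cat > h.py <<'E'
import numpy as np,cv2
from cell import sensors,vision,env
from scipy.spatial.transform import Rotation as R
def ray(cal,uv,z):
    K,P=cal["K"],cal["pose"]
    d=P[:3,:3]@np.linalg.inv(K)@np.array([uv[0],uv[1],1.]);o=P[:3,3]
    return o+d*(z-o[2])/d[2]
def proj(cal,p):
    K,P=cal["K"],cal["pose"]
    q=K@(P[:3,:3].T@(np.array(p)-P[:3,3]));return q[:2]/q[2]
def tri(c1,u1,c2,u2):
    A=[];b=[]
    for c,u in((c1,u1),(c2,u2)):
        d=c["pose"][:3,:3]@np.linalg.inv(c["K"])@np.array([u[0],u[1],1.]);d/=np.linalg.norm(d)
        M=np.eye(3)-np.outer(d,d);A.append(M);b.append(M@c["pose"][:3,3])
    A=np.vstack(A);b=np.hstack(b);x,r,_,_=np.linalg.lstsq(A,b,rcond=None);return x,np.sqrt(r)
def tool(o=None):
    o=o or sensors.get_obs();return o["tool_pos"],R.from_euler("xyz",o["tool_rot"],degrees=True).as_matrix()
E
python3 - <<'E'
from h import *
top=vision.get_calibration("top")
t=cv2.imread("pics/top0.png")
g=t.max(2)
def blob(mask,near):
    n,l,s,c=cv2.connectedComponentsWithStats(mask.astype(np.uint8))
    for i in range(1,n):
        if s[i][4]>30 and near[0][0]<c[i][0]<near[1][0] and near[0][1]<c[i][1]<near[1][1]: 
            pts=np.column_stack(np.where(l==i))[:,::-1].astype(np.float32)
            print(s[i],c[i],cv2.minAreaRect(pts)); 
blob(g<45,((140,165),(185,220)))
# pin long from crop scale 5.647 : handle end (66,275), collar (165,307), tip (312,357)
f=lambda u:(130+u[0]/5.647,155+u[1]/5.647)
for n,u in dict(end=(66,275),col=(165,307),tip=(312,357),send=(135,97),stip=(322,160)).items(): print(n,f(u),ray(top,f(u),.046+(.011 if 'end' in n else .006)))
# press base corners, c3: x3=702-(row)*5.2 -> row=150+(702-x3)... 
h=lambda u:(255+u[1]/5.2,150+(702-u[0])/5.2)
for n,u in dict(nf=(205,114),ff=(628,66),fn=(646,264),nn=(232,318)).items(): print(n,h(u),ray(top,h(u),.014))
P,Rt=tool();c=vision.get_calibration("wrist")
print("cam in tool",Rt.T@(c["pose"][:3,3]-P),Rt.T@c["pose"][:3,:3], proj(c,P))
E
```

```text
[155 171  15   9  70] [161.91428571 174.62857143] ((161.8000030517578, 174.59999084472656), (15.17893123626709, 4.427187919616699), 18.434947967529297)
[142 202  16   9  60] [149.58333333 205.91666667] ((149.63015747070312, 205.98631286621094), (15.215349197387695, 3.745316743850708), 20.556045532226562)
end (141.68762174605985, 203.69842394191608) [0.52622714 0.31708116 0.057     ]
col (159.21905436514965, 209.3651496369754) [0.51053297 0.26625767 0.052     ]
tip (185.2505755268284, 218.21940853550558) [0.48535203 0.18917609 0.052     ]
send (153.90649902603153, 172.17726226314858) [0.62009291 0.28476301 0.057     ]
stip (187.02142730653443, 183.33362847529662) [0.58863035 0.18682834 0.052     ]
nf (276.9230769230769, 245.5769230769231) [ 0.40831286 -0.08259953  0.014     ]
ff (267.6923076923077, 164.23076923076923) [ 0.65580213 -0.05342025  0.014     ]
fn (305.7692307692308, 160.76923076923077) [ 0.66799761 -0.17045925  0.014     ]
nn (316.15384615384613, 240.3846153846154) [ 0.42501755 -0.20068557  0.014     ]
cam in tool [ 0.00022946 -0.06970851 -0.16332166] [[ 9.99999923e-01  2.80261970e-04  2.76179327e-04]
 [-3.41490312e-04  9.66852550e-01  2.55335132e-01]
 [-1.95463959e-04 -2.55335207e-01  9.66852571e-01]] [252.25896458 231.98876299]
```

```bash
cat >> h.py <<'E'
def plan(target,yaw,n,maxturn=10.7):
    """print rows to reach target pos & yaw (deg) in n rows"""
    o=sensors.get_obs();P,_=tool(o);y0=o["tool_rot"][2]
    d=(np.array(target)-P)/n;dy=(yaw-y0+180)%360-180
    rows=[]
    for k in range(n):
        y=np.radians(y0+dy*k/n)
        M=R.from_euler("xyz",[180,0,np.degrees(y)],degrees=True).as_matrix()
        rows.append((M.T@d).round(4).tolist())
    print("dp",rows,"turn",round(-dy/n,2))
E
python3 - <<'E'
from h import *
plan([.525,.33,.2],-17.75,8)
E
```

```text
dp [[-0.0149, 0.0402, 0.0027], [-0.0076, 0.0422, 0.0027], [-0.0001, 0.0428, 0.0027], [0.0075, 0.0422, 0.0027], [0.0148, 0.0402, 0.0027], [0.0216, 0.037, 0.0027], [0.0278, 0.0326, 0.0027], [0.0331, 0.0272, 0.0027]] turn 10.14
```

```bash
python3 -m inch '{"dp":[[-0.015,0.040,0.003],[-0.008,0.042,0.003],[0,0.043,0.003],[0.0075,0.042,0.003],[0.015,0.040,0.003],[0.0215,0.037,0.003],[0.028,0.0325,0.002],[0.033,0.027,0.002]],"turn":[10.1,10.1,10.1,10.1,10.1,10.2,10.2,10.2]}' -1
python3 -m inch '{"dp":[[0,0,0],[0,0,0]],"turn":[0,0]}'
python3 - <<'E'
from h import *
o=sensors.get_obs();print(o["tool_pos"],o["tool_rot"],o["qpos"])
c=vision.get_calibration("wrist");np.save("w1.npy",c["pose"])
cv2.imwrite("pics/w1.png",vision.read_camera("wrist"))
E
```

```text
time_s: 1.15
tool_pos: [0.5259, 0.33, 0.2002]
tool_rot: [180.0, 0.0, -18.1]
force: [-0.4, 0.2, -0.8]
grip_width: 0.0867
time_s: 1.4
tool_pos: [0.5246, 0.3318, 0.2002]
tool_rot: [-180.0, 0.1, -17.7]
force: [-0.9, -0.3, -0.1]
grip_width: 0.0872
[0.5245636  0.33182068 0.20023861] [-1.79995148e+02  6.23115056e-02 -1.76553095e+01] [-47.63823983  15.55858889  15.6313256   89.93763687  -4.34111834
  75.12990249 -49.08975972]
```

View pics/w1.png

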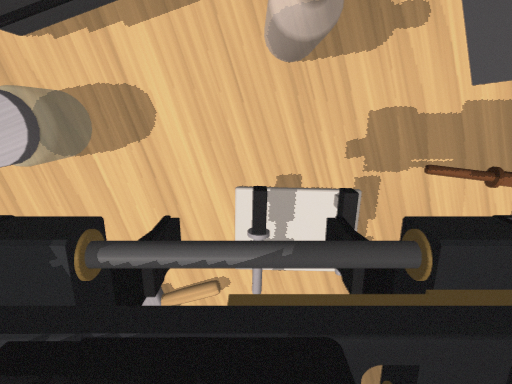

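The wrist view shows the long pin's handle from (260,187) to (260,230), then the collar at row 234. The short pin is at (347,205), partly hidden by a finger. I'll measure the long pin's pose from this.

Run:
```python
from h import *
im=cv2.imread("pics/w1.png");c=vision.get_calibration("wrist");c["pose"]=np.load("w1.npy")
g=im.max(2)
for r in range(182,242,4):
    row=g[r,240:280]; d=np.where(row<60)[0]; print(r,(d.min()+240,d.max()+240) if len(d) else None)
cv2.imwrite("pics/w1c.png",cv2.resize(im[175:300,225:370],None,fx=4,fy=4,interpolation=cv2.INTER_CUBIC))
```

```text
182 None
186 (np.int64(254), np.int64(265))
190 (np.int64(254), np.int64(266))
194 (np.int64(254), np.int64(266))
198 (np.int64(254), np.int64(266))
202 (np.int64(253), np.int64(266))
206 (np.int64(253), np.int64(265))
210 (np.int64(253), np.int64(265))
214 (np.int64(253), np.int64(265))
218 (np.int64(253), np.int64(265))
222 (np.int64(253), np.int64(265))
226 (np.int64(253), np.int64(265))
230 (np.int64(252), np.int64(265))
234 (np.int64(257), np.int64(263))
238 None
```

View pics/w1c.png

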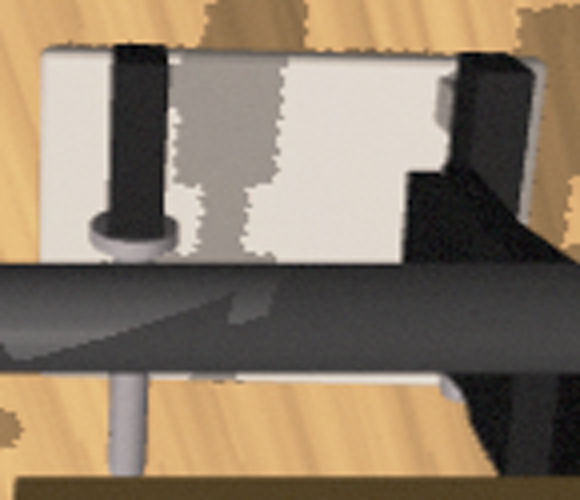

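Run:
```python
from h import *
c=vision.get_calibration("wrist");c["pose"]=np.load("w1.npy")
a=ray(c,(260.3,186.5),.057);b=ray(c,(259.3,231),.057);s=ray(c,(256.5,290),.052)
print(a,b,s,np.linalg.norm(a-b))
for p,q in((a,b),(a,s)): d=q-p;print(np.degrees(np.arctan2(d[1],d[0]))+90)
top=vision.get_calibration("top");sc=vision.get_calibration("scene")
m=(a+b)/2; print(m)
y=np.radians(-17.7);dv=np.array([np.sin(y),-np.cos(y),0]);print(a+.026*dv)
```

```text
[0.52984796 0.32199276 0.057     ] [0.51336307 0.27273262 0.057     ] [0.48662374 0.19801366 0.052     ] 0.05194529460735494
-18.502799393749797
-19.220658542964813
[0.52160551 0.29736269 0.057     ]
[0.5219431  0.29722356 0.057     ]
```

Run:
```python
from h import *
plan([.521,.2965,.10],-18.4,3)
```

```text
dp [[0.0026, 0.0118, 0.0334], [0.0027, 0.0118, 0.0334], [0.0028, 0.0117, 0.0334]] turn 0.27
```

```bash
python3 -m inch '{"dp":[[0.0026,0.0118,0.0335],[0.0027,0.0118,0.0335],[0.0028,0.0118,0.033],[0,0,0],[0,0,0]],"turn":[0.3,0.3,0.2,0,0]}'
python3 - <<'E'
from h import *
o=sensors.get_obs();print(o["tool_pos"],o["tool_rot"])
plan([.521,.2965,.027],-18.4,4)
c=vision.get_calibration("wrist");np.save("w2.npy",c["pose"])
im=vision.read_camera("wrist");cv2.imwrite("pics/w2.png",im)
E
```

```text
time_s: 2.08
tool_pos: [0.5221, 0.2971, 0.102]
tool_rot: [-179.9, -0.0, -18.4]
force: [0.1, -0.0, 1.4]
grip_width: 0.087
[0.52214464 0.29705022 0.10198722] [-1.79873103e+02 -4.66100508e-02 -1.84045073e+01]
dp [[-0.0002, 0.0002, 0.0187], [-0.0002, 0.0002, 0.0187], [-0.0002, 0.0002, 0.0187], [-0.0002, 0.0002, 0.0187]] turn -0.0
```

View pics/w2.png

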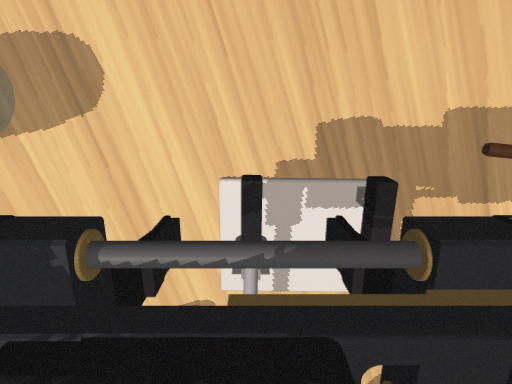

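The long pin is centred between the jaws at column 252, with its handle end at row 176. Next: descend and close.

```bash
python3 - <<'E'
from h import *
c=vision.get_calibration("wrist");c["pose"]=np.load("w2.npy")
a=ray(c,(252,175.5),.057);y=np.radians(-18.5);print(a,a+.026*np.array([np.sin(y),-np.cos(y),0]))
E
python3 -m inch '{"dp":[[0,0,0.019],[0,0,0.019],[0,0,0.019],[0,0,0.018],[0,0,0],[0,0,0]],"turn":[0,0,0,0,0,0]}'
```

```text
[0.52960758 0.32141315 0.057     ] [0.52135766 0.29675674 0.057     ]
time_s: 2.88
tool_pos: [0.5223, 0.2951, 0.0258]
tool_rot: [-180.0, -0.0, -18.5]
force: [0.5, -1.2, 0.0]
grip_width: 0.0871
```

```bash
python3 -m inch '{"dp":[[0,0,0],[0,0,0],[0,0,0],[0,0,0],[0,0,0]],"turn":[0,0,0,0,0]}' 1 40
python3 -m inch '{"dp":[[0,0,-0.01],[0,0,-0.025],[0,0,-0.04],[0,0,-0.04],[0,0,-0.04],[0,0,0],[0,0,0]],"turn":[0,0,0,0,0,0,0]}'
python3 - <<'E'
from h import *
o=sensors.get_obs();print(o["tool_pos"],o["tool_rot"],o["force"],o["grip_width"],o["qpos"])
c=vision.get_calibration("wrist");np.save("w3.npy",c["pose"])
cv2.imwrite("pics/w3.png",vision.read_camera("wrist"))
cv2.imwrite("pics/t3.png",vision.read_camera("top"))
cv2.imwrite("pics/s3.png",vision.read_camera("scene"))
E
```

```text
time_s: 3.5
tool_pos: [0.522, 0.2951, 0.0256]
tool_rot: [-180.0, -0.0, -18.5]
force: [-0.5, 0.1, -0.3]
grip_width: 0.045
time_s: 4.38
tool_pos: [0.5217, 0.2949, 0.1806]
tool_rot: [-180.0, 0.0, -18.5]
force: [-0.0, -0.1, 0.1]
grip_width: 0.0004
[0.52169035 0.29491813 0.18056288] [-1.79997932e+02  8.12816816e-03 -1.85292878e+01] [-0.01464852 -0.07457822  0.10374417] 0.0003895256103520497 [-46.20459956  13.66107896  16.63509296  94.57745762  -4.07629407
  72.35885807 -47.30693024]
```

View pics/w3.png

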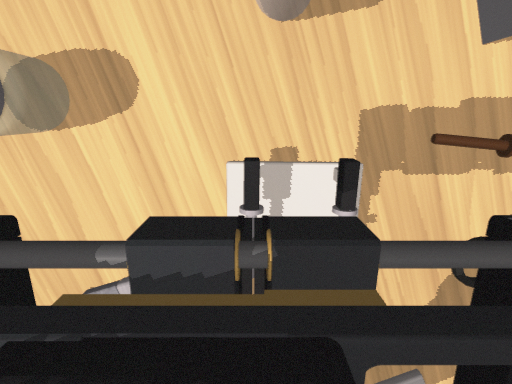

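View pics/s3.png

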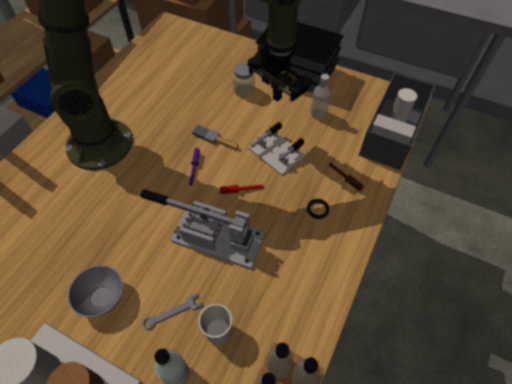

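I lifted before the fingers had closed (opening was still 45 mm), so the pin stayed on the rack. I'll open, re-check the pin and go down again.

```bash
python3 - <<'E'
from h import *
c=vision.get_calibration("wrist");c["pose"]=np.load("w3.npy")
im=cv2.imread("pics/w3.png");g=im.max(2)
for r in range(154,212,6):
    d=np.where(g[r,235:275]<60)[0];print(r,(d.min()+235,d.max()+235) if len(d) else None)
print(ray(c,(252,157.5),.057))
E
python3 -m inch '{"dp":[[0,0,0],[0,0,0],[0,0,0.02],[0,0,0.03],[0,0,0.03],[0,0,0.02]],"turn":[0,0,0,0,0,0]}' -1 40
```

```text
154 None
160 (np.int64(245), np.int64(258))
166 (np.int64(245), np.int64(258))
172 (np.int64(245), np.int64(258))
178 (np.int64(245), np.int64(258))
184 (np.int64(245), np.int64(258))
190 (np.int64(245), np.int64(258))
196 (np.int64(245), np.int64(258))
202 (np.int64(245), np.int64(258))
208 (np.int64(244), np.int64(258))
[0.5294467 0.3206285 0.057    ]
time_s: 5.28
tool_pos: [0.5213, 0.2947, 0.0789]
tool_rot: [179.9, 0.1, -18.5]
force: [0.3, 0.3, 0.3]
grip_width: 0.0524
```

```bash
python3 -m inch '{"dp":[[0,-0.001,0.015],[0,0,0.02],[0,0,0.018],[0,0,0],[0,0,0]],"turn":[0,0,0,0,0]}'
python3 -m inch '{"dp":[[0,0,0],[0,0,0],[0,0,0],[0,0,0],[0,0,0],[0,0,0],[0,0,0]],"turn":[0,0,0,0,0,0,0]}' 1 40
```

```text
time_s: 5.9
tool_pos: [0.5227, 0.2962, 0.028]
tool_rot: [-180.0, -0.0, -18.5]
force: [0.7, 0.5, 0.0]
grip_width: 0.0867
time_s: 6.78
tool_pos: [0.5223, 0.296, 0.0275]
tool_rot: [180.0, -0.0, -18.5]
force: [0.4, -0.7, 0.5]
grip_width: 0.0249
```

```bash
python3 -m inch '{"dp":[[0,0,0],[0,0,0],[0,0,0],[0,0,0]],"turn":[0,0,0,0]}'
```

```text
time_s: 7.28
tool_pos: [0.5222, 0.296, 0.0276]
tool_rot: [-180.0, 0.0, -18.5]
force: [-1.2, 0.1, -0.3]
grip_width: 0.0158
```

Gripped at 15.8 mm, matching the 16 mm handle. Lifting straight up, then I'll measure the press while the pin is held.

```bash
python3 -m inch '{"dp":[[0,0,-0.01],[0,0,-0.03],[0,0,-0.045],[0,0,-0.045],[0,0,-0.04],[0,0,0],[0,0,0]],"turn":[0,0,0,0,0,0,0]}'
python3 - <<'E'
from h import *
o=sensors.get_obs();print(o["tool_pos"],o["tool_rot"],o["force"],o["wrist_torque"])
s=vision.read_camera("scene");t=vision.read_camera("top");cv2.imwrite("pics/s4.png",s);cv2.imwrite("pics/t4.png",t)
cv2.imwrite("pics/s4c.png",cv2.resize(s[190:280,130:280],None,fx=5,fy=5,interpolation=cv2.INTER_CUBIC))
cv2.imwrite("pics/t4c.png",cv2.resize(t[152:222,258:328],None,fx=8,fy=8,interpolation=cv2.INTER_CUBIC))
cv2.imwrite("pics/w4.png",vision.read_camera("wrist"))
E
```

```text
time_s: 8.15
tool_pos: [0.5218, 0.2957, 0.1971]
tool_rot: [180.0, 0.0, -18.5]
force: [-0.7, -0.6, -3.0]
grip_width: 0.0158
[0.52183108 0.29568182 0.19711588] [ 1.79970015e+02  3.11273448e-02 -1.85367647e+01] [-0.6869658  -0.56281737 -3.01731291] [0.01006139 0.04192548 0.0026917 ]
```

View pics/s4c.png

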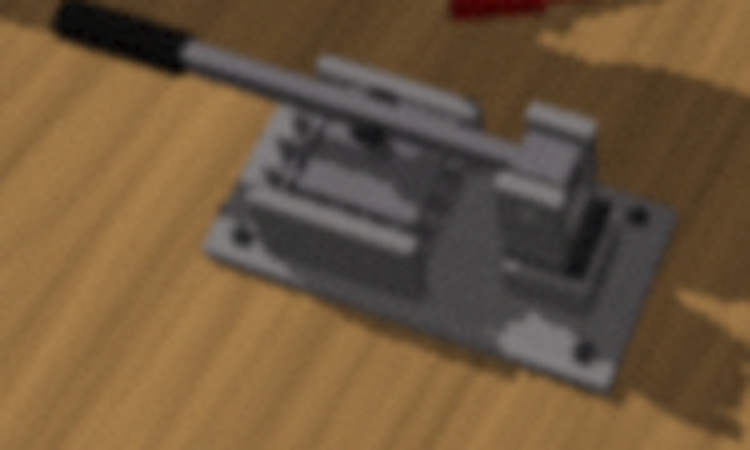

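View pics/t4c.png

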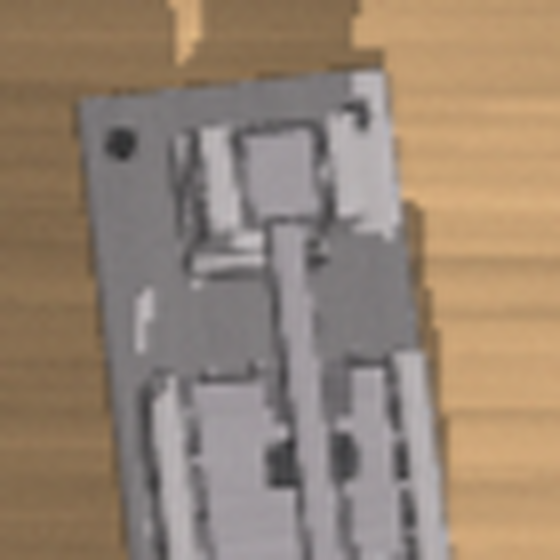

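View pics/w4.png

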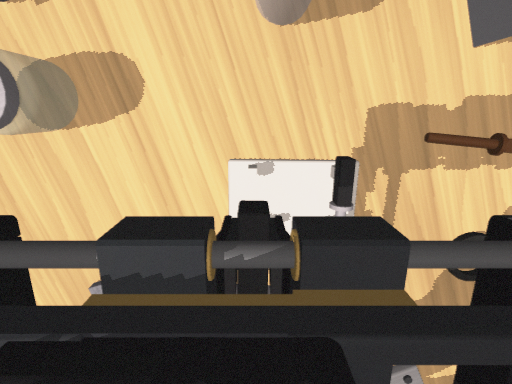

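View pics/s4.png

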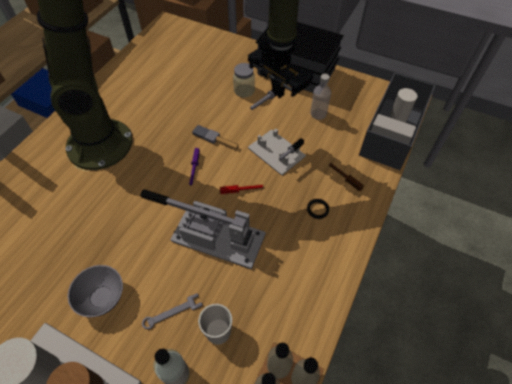

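Run:
```python
import cv2
s=cv2.imread("pics/s4.png");t=cv2.imread("pics/t4.png")
def en(i): return cv2.createCLAHE(2,(2,2)).apply(cv2.cvtColor(i,cv2.COLOR_BGR2GRAY))
cv2.imwrite("pics/a.png",en(cv2.resize(s[205:250,220:265],None,fx=14,fy=14,interpolation=cv2.INTER_NEAREST))[:600])
cv2.imwrite("pics/b.png",en(cv2.resize(t[160:200,270:310],None,fx=14,fy=14,interpolation=cv2.INTER_NEAREST)))
```

```text
(no output)
```

View pics/a.png

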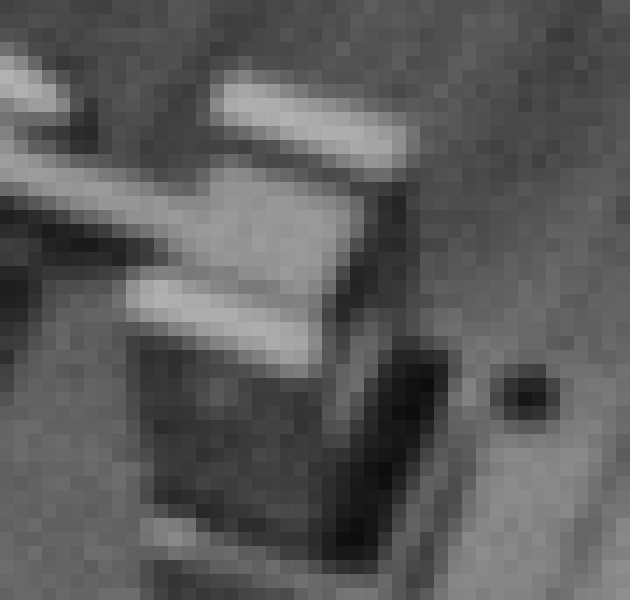

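View pics/b.png

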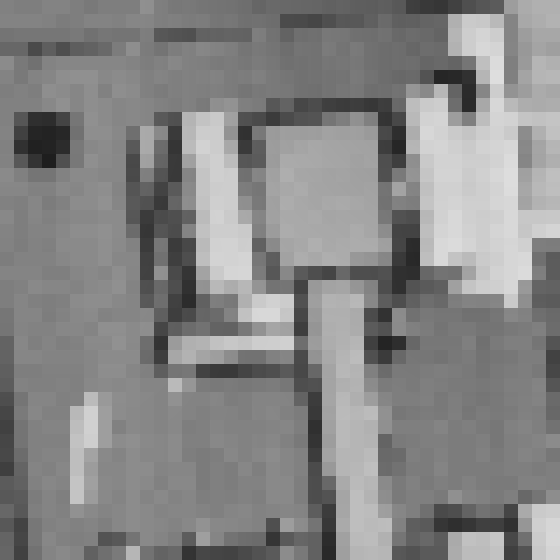

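Run:
```python
from h import *
t=vision.get_calibration("top");s=vision.get_calibration("scene")
n=tri(t,(285.3,174.0),s,(241.8,213.4));f=tri(t,(299.9,172.6),s,(235.6,227.5));print(n,f)
O=np.array([.6137,-.1178,0]);
for dy in(6.9,):
  M=R.from_euler("z",dy,degrees=True).as_matrix()
  for p in (n,f): print(M.T@(p[0]-O))
# scene rays on z=.14
for z in(.13,.14,.15):print(z,M.T@(ray(s,(241.8,213.4),z)-O),M.T@(ray(s,(235.6,227.5),z)-O),M.T@(ray(t,(285.3,174.0),z)-O))
# base plate corners in scene: s4c /5 +130,190
for u in((205,250),(610,388),(678,212)):
  print(M.T@(ray(s,(130+u[0]/5-.5,190+u[1]/5-.5),.014)-O))
```

```text
(array([ 0.60617359, -0.09667673,  0.13915627]), array([0.00029124])) (array([ 0.61079983, -0.13828109,  0.13411354]), array([0.0007841]))
[-0.00493421  0.02187448  0.13915627]
[-0.0053397  -0.01998434  0.13411354]
0.13 [-0.0069163   0.02703726  0.13      ] [-0.00677516 -0.0182135   0.13      ] [-0.00374872  0.02081643  0.13      ]
0.14 [-0.00456209  0.02152154  0.14      ] [-0.00442245 -0.02324763  0.14      ] [-0.00523947  0.02186034  0.14      ]
0.15 [-0.00220788  0.01600581  0.15      ] [-0.00206974 -0.02828177  0.15      ] [-0.00673023  0.02290426  0.15      ]
[-0.19488994 -0.06073591  0.014     ]
[ 0.05207606 -0.05971539  0.014     ]
[0.05124618 0.05618475 0.014     ]
```

```bash
cat >> h.py <<'E'
O=np.array([.6137,-.1178,0]);M=R.from_euler("z",6.9,degrees=True).as_matrix()
ZO=.0184
def inpress(p): q=M.T@(np.array(p)-O);q[2]+=ZO;return q   # pin grip in press frame
def fromp(q): q=np.array(q,float);q[2]-=ZO;return O+M@q
E
python3 - <<'E'
from h import *
t=fromp([-.005,.124,.21]);print(t);plan(t,6.9,8)
E
```

```text
[0.59383925 0.00470123 0.1916    ]
dp [[0.0201, 0.0316, 0.0005], [0.0184, 0.0327, 0.0005], [0.0165, 0.0336, 0.0005], [0.0146, 0.0345, 0.0005], [0.0127, 0.0352, 0.0005], [0.0107, 0.0359, 0.0005], [0.0087, 0.0364, 0.0005], [0.0067, 0.0369, 0.0005]] turn -3.18
```

```bash
python3 -m inch '{"dp":[[0.020,0.0315,0],[0.0185,0.0325,0],[0.0165,0.0335,0],[0.0145,0.0345,0],[0.0125,0.035,0.001],[0.0105,0.036,0.001],[0.0085,0.0365,0.001],[0.0065,0.037,0.001]],"turn":[-3.2,-3.2,-3.2,-3.2,-3.2,-3.2,-3.1,-3.1]}' - 60
python3 -m inch '{"dp":[[0,0,0],[0,0,0]],"turn":[0,0]}'
python3 - <<'E'
from h import *
o=sensors.get_obs();print(o["tool_pos"],o["tool_rot"],o["force"],o["wrist_torque"],inpress(o["tool_pos"]),o["qpos"])
t=vision.read_camera("top");s=vision.read_camera("scene")
cv2.imwrite("pics/t5.png",cv2.resize(t[150:230,220:320],None,fx=7,fy=7,interpolation=cv2.INTER_CUBIC))
cv2.imwrite("pics/s5.png",cv2.resize(s[150:270,160:290],None,fx=5,fy=5,interpolation=cv2.INTER_CUBIC))
E
```

```text
time_s: 9.3
tool_pos: [0.5937, 0.0044, 0.1923]
tool_rot: [-180.0, 0.1, 7.0]
force: [-0.5, 0.2, -1.9]
grip_width: 0.0158
time_s: 9.55
tool_pos: [0.5936, 0.0062, 0.1925]
tool_rot: [-180.0, 0.1, 6.9]
force: [0.5, 1.2, -2.9]
grip_width: 0.0151
[0.59362465 0.006221   0.19254304] [-1.79958988e+02  1.05947457e-01  6.86073783e+00] [ 0.51568894  1.17108695 -2.85168661] [ 0.10083889  0.03313311 -0.02358309] [-0.00503046  0.12553455  0.21094304] [-24.75246403  13.03267918  25.21442014  94.67038894  -5.77410289
  73.69122537   8.38835587]
```

View pics/t5.png

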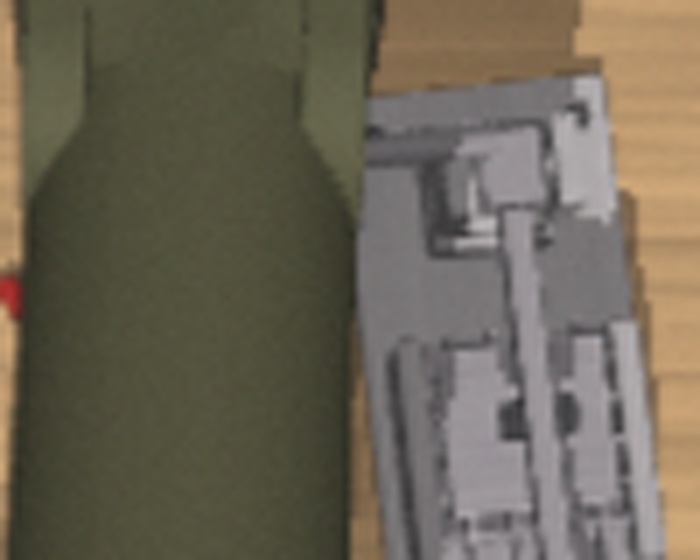

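View pics/s5.png

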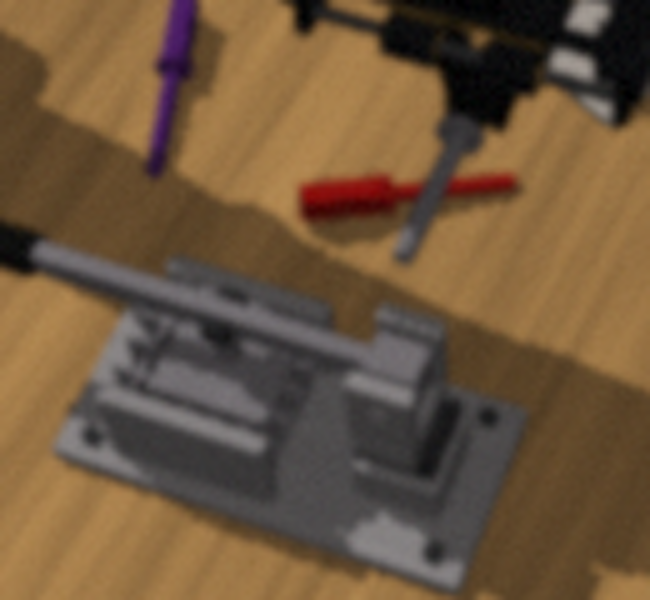

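Run:
```python
from h import *
t=vision.get_calibration("top");s=vision.get_calibration("scene")
for q in([-.005,.0165,.211],[-.005,.0995,.211]):
  w=O+M@np.array(q);a=proj(s,w);b=proj(t,w)
  print("scene crop",(a+.5-[160,150])*5,"top crop",(b+.5-[220,150])*7)
o=sensors.get_obs();print(o["wrist_torque"],o["force"])
```

```text
scene crop [403.84360144 253.54313438] top crop [491.12091635 139.31908824]
scene crop [461.77240581 126.43024869] top crop [270.03921919 163.16482188]
[0.06788335 0.03015271 0.02420705] [ 0.16999477 -0.41769248 -1.38475662]
```

```bash
python3 -m inch '{"dp":[[0,0.003,0.02],[0,0.003,0.02],[0,0,0.012],[0,0,0.004],[0,0,0],[0,0,0]],"turn":[0,0,0,0,0,0]}'
python3 - <<'E'
from h import *
o=sensors.get_obs();print(inpress(o["tool_pos"]),o["force"],o["wrist_torque"])
E
```

```text
time_s: 10.4
tool_pos: [0.5955, -0.0002, 0.1384]
tool_rot: [-180.0, -0.1, 6.9]
force: [-0.2, 0.6, -1.6]
grip_width: 0.0154
[-0.00395481  0.11895482  0.15679159] [-0.17031394  0.62564821 -1.55578118] [0.01846438 0.03875268 0.04034317]
```

```bash
cat > st.py <<'E'
from h import *
o=sensors.get_obs();print(round(o["time_s"],2),"pin",(inpress(o["tool_pos"])*1e3).round(2),"F",(M.T@o["force"]).round(2),"T",(M.T@o["wrist_torque"]).round(3),o["tool_rot"].round(2),round(o["grip_width"],4))
E
python3 -m inch '{"dp":[[0,0,0.002],[0,0,0.002],[0,0,0.001],[0,0,0.001]],"turn":[0,0,0,0]}' >/dev/null; python3 st.py
python3 -m inch '{"dp":[[0,0,0.001],[0,0,0.001]],"turn":[0,0]}'>/dev/null; python3 st.py
```

```text
10.9 pin [ -4.55 118.85 149.86] F [-0.14  0.14 -2.34] T [0.035 0.01  0.013] [-180.      0.      6.87] 0.0155
11.15 pin [ -4.52 118.84 147.9 ] F [ 0.08  0.35 -0.67] T [-0.026  0.05  -0.032] [-180.     -0.      6.87] 0.0153
```

```bash
for i in 1 2; do :; done; python3 -m inch '{"dp":[[0,0,0.001],[0,0,0.001]],"turn":[0,0]}'>/dev/null; python3 st.py
python3 -m inch '{"dp":[[0,0,0.001]],"turn":[0]}'>/dev/null; python3 st.py
```

```text
11.4 pin [ -4.39 118.83 146.13] F [-0.85  0.95  1.45] T [-0.133  0.125 -0.077] [-1.80e+02 -2.00e-02  6.87e+00] 0.0157
11.53 pin [ -4.24 118.87 145.46] F [-0.23  1.59  2.56] T [-0.164  0.292 -0.103] [-1.80e+02 -4.00e-02  6.88e+00] 0.0155
```

```bash
python3 -m inch '{"dp":[[0,0,-0.006],[0.015,0,-0.004],[0.02,0,0.0],[0,0,0.015],[0,0,0.014],[0,0,0],[0,0,0]],"turn":[0,0,0,0,0,0,0]}'>/dev/null; python3 st.py
```

```text
12.4 pin [ 30.06 118.73 125.88] F [-0.4   0.36 -1.26] T [ 0.015  0.017 -0.009] [-1.7999e+02  2.0000e-02  6.8600e+00] 0.0156
```

```bash
python3 -m inch '{"dp":[[-0.003,0,0.002],[-0.003,0,0.001],[-0.002,0,0],[0,0,0]],"turn":[0,0,0,0]}'>/dev/null; python3 st.py
python3 -m inch '{"dp":[[-0.001,0,0],[-0.001,0,0]],"turn":[0,0]}'>/dev/null; python3 st.py
```

```text
12.9 pin [ 22.4  118.84 123.16] F [ 0.37  0.18 -1.22] T [0.072 0.067 0.025] [-1.7999e+02 -2.0000e-02  6.8700e+00] 0.0153
13.15 pin [ 20.5  118.82 122.99] F [-0.17  0.32 -1.56] T [0.06  0.053 0.06 ] [-1.80e+02 -1.00e-02  6.87e+00] 0.0152
```

```bash
python3 -m inch '{"dp":[[-0.001,0,0],[-0.001,0,0]],"turn":[0,0]}'>/dev/null; python3 st.py
python3 -m inch '{"dp":[[-0.001,0,0],[0,0,0]],"turn":[0,0]}'>/dev/null; python3 st.py
```

```text
13.4 pin [ 18.72 118.82 123.05] F [ 0.89  0.36 -2.24] T [-0.024 -0.163  0.149] [ 1.80e+02 -4.00e-02  6.88e+00] 0.0153
13.65 pin [ 18.21 118.88 123.27] F [ 2.09 -0.09 -1.56] T [ 0.067 -0.587  0.281] [ 1.7999e+02 -1.0000e-01  6.9000e+00] 0.0153
```

```bash
python3 -m inch '{"dp":[[0.005,0,0],[0,-0.014,0],[0,-0.014,0],[-0.014,0,0],[-0.0145,0,0.001],[0,0,0],[0,0,0]],"turn":[0,0,0,0,0,0,0]}'>/dev/null; python3 st.py
```

```text
14.53 pin [ -5.91 146.39 122.33] F [ 0.25  0.14 -1.53] T [-0.029  0.089 -0.04 ] [-1.7999e+02 -6.0000e-02  6.8200e+00] 0.0152
```

```bash
python3 -m inch '{"dp":[[0.0008,0.004,0.0003],[0,0.003,0],[0,0.001,0],[0,0.001,0]],"turn":[0,0,0,0]}'>/dev/null; python3 st.py
python3 -m inch '{"dp":[[0,0.001,0],[0,0.001,0],[0,0.001,0]],"turn":[0,0,0]}'>/dev/null; python3 st.py
python3 -m inch '{"dp":[[0,0.001,0],[0,0.001,0]],"turn":[0,0]}'>/dev/null; python3 st.py
```

```text
15.03 pin [ -5.16 137.71 121.59] F [-0.48  0.23 -1.15] T [0.063 0.013 0.041] [180.     0.     6.86] 0.0156
15.4 pin [ -5.21 134.83 121.67] F [-0.78  0.28 -1.26] T [-0.016 -0.006  0.032] [-180.     -0.      6.87] 0.0156
15.65 pin [ -5.19 132.8  121.68] F [-0.46  0.5  -1.43] T [-0.009  0.038 -0.048] [-1.80e+02 -1.00e-02  6.87e+00] 0.0154
```

```bash
python3 -m inch '{"dp":[[0,0.001,0],[0,0.001,0],[0,0.001,0]],"turn":[0,0,0]}'>/dev/null; python3 st.py
python3 -m inch '{"dp":[[0,0.0015,0],[0,0.0015,0]],"turn":[0,0]}'>/dev/null; python3 st.py
```

```text
16.02 pin [ -5.19 129.78 121.69] F [-0.23 -0.76 -1.74] T [0.011 0.067 0.029] [-1.80e+02 -1.00e-02  6.87e+00] 0.0148
16.27 pin [ -5.2  126.73 121.69] F [-0.51  0.97 -1.07] T [-0.022  0.045 -0.044] [-1.80e+02 -1.00e-02  6.87e+00] 0.0159
```

Nearly through the near ear with almost no force. Feeding on.

```bash
python3 -m inch '{"dp":[[0,0.002,0],[0,0.002,0],[0,0.002,0],[0,0.002,0]],"turn":[0,0,0,0]}'>/dev/null; python3 st.py
python3 -m inch '{"dp":[[0,0.002,0],[0,0.002,0],[0,0.002,0]],"turn":[0,0,0]}'>/dev/null; python3 st.py
```

```text
16.77 pin [ -5.22 118.69 121.67] F [-0.09  0.08 -1.11] T [0.015 0.044 0.019] [-180.     -0.      6.87] 0.0154
17.15 pin [ -5.24 112.7  121.66] F [ 0.58 -0.37 -1.41] T [0.035 0.086 0.057] [-180.     -0.      6.87] 0.0155
```

```bash
python3 -m inch '{"dp":[[0,0.002,0],[0,0.002,0],[0,0.002,0],[0,0.002,0]],"turn":[0,0,0,0]}'>/dev/null; python3 st.py
python3 -m inch '{"dp":[[0,0.002,0],[0,0.002,0]],"turn":[0,0]}'>/dev/null; python3 st.py
```

```text
17.65 pin [ -5.22 104.73 121.66] F [-1.18 -1.22 -1.69] T [0.038 0.116 0.034] [-180.     -0.      6.87] 0.015
17.9 pin [ -5.21 100.72 121.68] F [-0.33  0.52 -1.67] T [ 0.063  0.077 -0.035] [-1.80e+02 -1.00e-02  6.87e+00] 0.0154
```

Run:
```python
from h import *
s=vision.read_camera("scene")
cv2.imwrite("pics/s6.png",cv2.resize(s[190:270,200:280],None,fx=7,fy=7,interpolation=cv2.INTER_CUBIC))
```

```text
(no output)
```

View pics/s6.png

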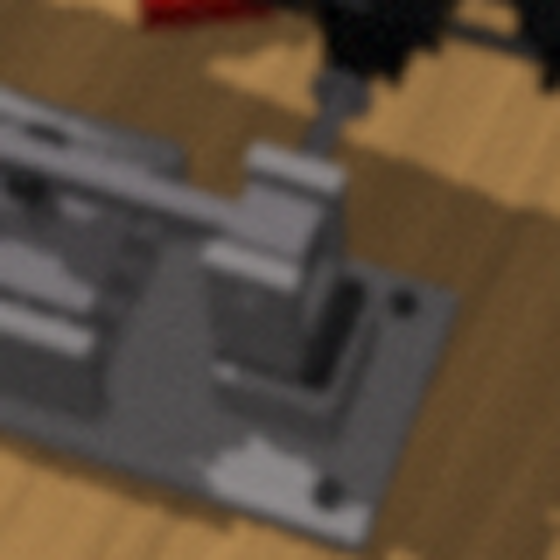

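The picture shows the shank going in behind the near ear at about crop (322,140). Next I'll feel for the far ear, expected at pin y ≈ 92.

```bash
python3 -m inch '{"dp":[[0,0.002,0],[0,0.002,0],[0,0.001,0],[0,0.001,0]],"turn":[0,0,0,0]}'>/dev/null; python3 st.py
python3 -m inch '{"dp":[[0,0.001,0],[0,0.001,0],[0,0.001,0]],"turn":[0,0,0]}'>/dev/null; python3 st.py
python3 -m inch '{"dp":[[0,0.001,0],[0,0.001,0]],"turn":[0,0]}'>/dev/null; python3 st.py
```

```text
18.45 pin [ -5.25  94.76 121.67] F [-0.52  0.15 -1.84] T [-0.017  0.031 -0.027] [-180.     -0.      6.87] 0.0156
18.82 pin [ -5.24  91.76 121.65] F [-0.45 -0.47 -0.79] T [ 0.064  0.022 -0.02 ] [-180.     -0.      6.87] 0.0153
19.07 pin [ -5.22  89.78 121.69] F [-0.39 -0.18 -1.4 ] T [0.042 0.027 0.025] [-1.80e+02 -1.00e-02  6.87e+00] 0.015
```

```bash
python3 -m inch '{"dp":[[0,0.001,0],[0,0.001,0],[0,0.001,0]],"turn":[0,0,0]}'>/dev/null; python3 st.py
python3 -m inch '{"dp":[[0,0.002,0],[0,0.002,0],[0,0.002,0]],"turn":[0,0,0]}'>/dev/null; python3 st.py
python3 -m inch '{"dp":[[0,0.002,0],[0,0.002,0],[0,0.002,0]],"turn":[0,0,0]}'>/dev/null; python3 st.py
```

```text
19.45 pin [ -5.22  86.76 121.69] F [-0.27 -0.65 -1.19] T [-0.008  0.091 -0.007] [-1.80e+02 -1.00e-02  6.87e+00] 0.0154
19.82 pin [ -5.24  80.61 121.67] F [ 0.76  0.35 -0.63] T [ 0.104  0.066 -0.021] [180.    -0.     6.86] 0.0156
20.2 pin [ -5.23  74.72 121.66] F [ 0.09  0.38 -1.58] T [0.03  0.088 0.012] [-180.     -0.      6.87] 0.0158
```

```bash
python3 -m inch '{"dp":[[0,0.002,0],[0,0.002,0],[0,0.002,0],[0,0.002,0],[0,0.002,0]],"turn":[0,0,0,0,0]}'>/dev/null; python3 st.py
python3 -m inch '{"dp":[[0,0.001,0],[0,0.001,0],[0,0.001,0]],"turn":[0,0,0]}'>/dev/null; python3 st.py
python3 -m inch '{"dp":[[0,0.001,0],[0,0.001,0]],"turn":[0,0]}'>/dev/null; python3 st.py
```

```text
20.82 pin [ -5.25  64.72 121.66] F [ 0.14  0.56 -2.03] T [-0.005  0.07   0.015] [-180.     -0.      6.87] 0.0152
21.2 pin [ -5.23  61.86 121.68] F [-0.57  0.08 -1.37] T [ 0.019 -0.004  0.008] [-1.7999e+02 -1.0000e-02  6.8700e+00] 0.0155
21.45 pin [ -5.26  61.03 121.64] F [-0.55  3.85 -1.06] T [0.753 0.187 0.015] [-1.799e+02  2.000e-02  6.910e+00] 0.0155
```

```bash
python3 -m inch '{"dp":[[0,0.001,0],[0,0,0]],"turn":[0,0]}'>/dev/null; python3 st.py
python3 - <<'E'
from h import *
s=vision.read_camera("scene");t=vision.read_camera("top")
cv2.imwrite("pics/s7.png",cv2.resize(s[195:245,215:265],None,fx=11,fy=11,interpolation=cv2.INTER_CUBIC))
cv2.imwrite("pics/t7.png",cv2.resize(t[155:205,260:310],None,fx=11,fy=11,interpolation=cv2.INTER_CUBIC))
E
```

```text
21.7 pin [ -5.29  61.04 121.59] F [-1.27  5.53 -0.03] T [0.988 0.307 0.027] [-1.7985e+02  4.0000e-02  6.9600e+00] 0.0157
```

View pics/s7.png

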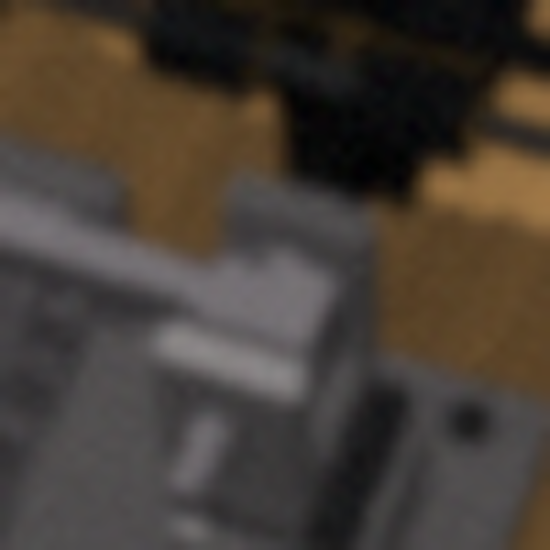

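View pics/t7.png

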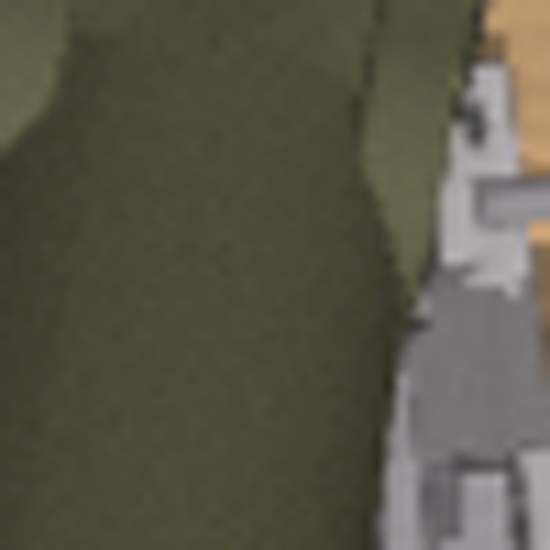

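```bash
python3 -m inch '{"dp":[[0,-0.001,0],[0,0,0]],"turn":[0,0]}'>/dev/null; python3 st.py
python3 - <<'E'
from h import *
t=vision.read_camera("top");cv2.imwrite("pics/t8.png",cv2.resize(t[150:200,280:330],None,fx=11,fy=11,interpolation=cv2.INTER_CUBIC))
s=vision.get_calibration("scene");print(M.T@(ray(s,(215+185/11-.5,195+475/11-.5),.122)-O))
E
```

```text
22.05 pin [ -5.26  61.02 121.62] F [-1.68  5.65 -0.48] T [1.037 0.205 0.023] [-1.7992e+02  2.0000e-02  6.9200e+00] 0.0154
[-0.00808642 -0.04575089  0.122     ]
```

View pics/t8.png

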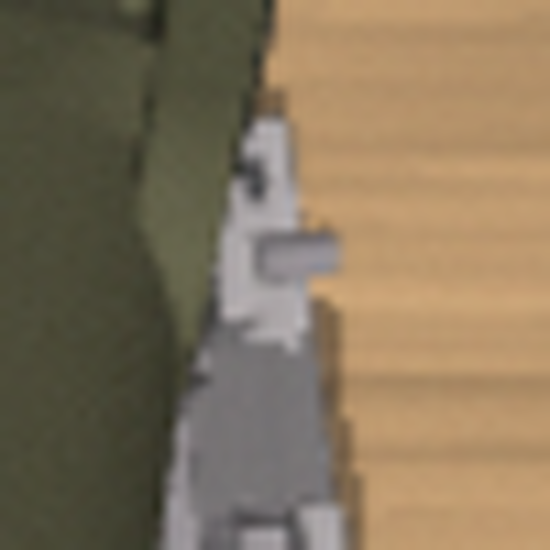

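Far-side protrusion is about 21.5 mm seen, plus about 2 mm hidden by the ear, against 24 mm nominal. With the hard stop in y, that means the collar is seated. Easing off and releasing.

```bash
python3 -m inch '{"dp":[[0,-0.001,0],[0,0,0]],"turn":[0,0]}'>/dev/null; python3 st.py
python3 -m inch '{"dp":[[0,0,0],[0,0,0],[0,0,0],[0,0,0],[0,0,0]],"turn":[0,0,0,0,0]}' -1 >/dev/null; python3 st.py
```

```text
22.35 pin [ -5.23  61.02 121.62] F [-0.11  3.65 -0.85] T [0.844 0.214 0.005] [-179.99   -0.      6.88] 0.0155
22.98 pin [ -5.23  60.68 121.69] F [-0.    0.35 -0.47] T [-0.063  0.067 -0.047] [ 1.7999e+02 -1.0000e-02  6.8700e+00] 0.0576
```

```bash
python3 -m inch '{"dp":[[0,0,0],[0,0,0],[0,0,-0.015],[0,0,-0.03],[0,0,-0.04],[0,0,-0.04],[0,0,0],[0,0,0]],"turn":[0,0,0,0,0,0,0,0]}' >/dev/null; python3 st.py
python3 - <<'E'
from h import *
c=vision.get_calibration("wrist");np.save("w9.npy",c["pose"])
w=vision.read_camera("wrist");s=vision.read_camera("scene");cv2.imwrite("pics/w9.png",w)
cv2.imwrite("pics/s9.png",cv2.resize(s[180:250,200:290],None,fx=8,fy=8,interpolation=cv2.INTER_CUBIC))
E
```

```text
23.98 pin [ -5.4   60.88 246.92] F [ 0.52 -0.17 -0.33] T [-0.09   0.026  0.043] [-1.7999e+02 -2.0000e-02  6.8700e+00] 0.0869
```

View pics/s9.png

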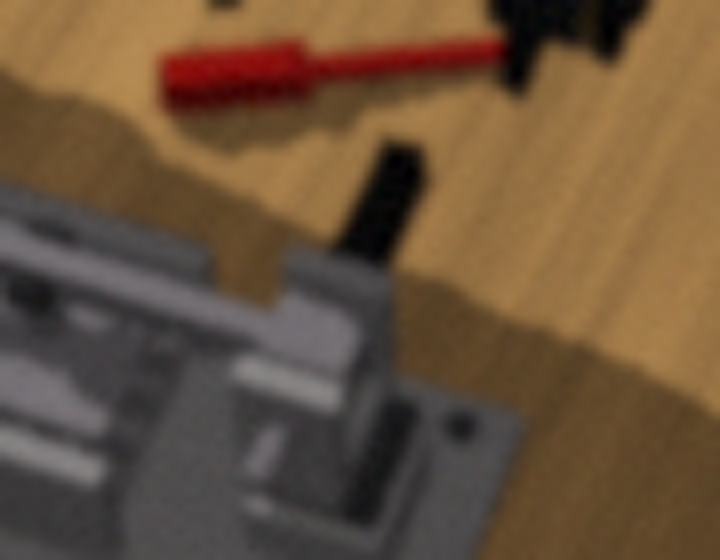

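View pics/w9.png

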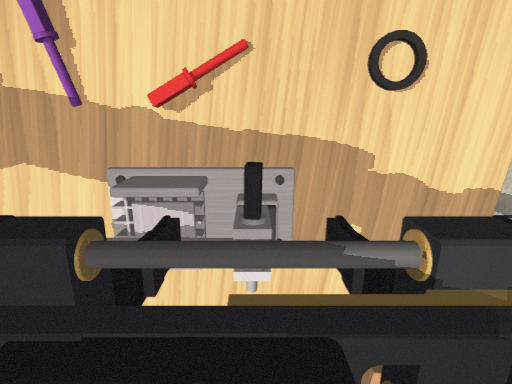

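Run:
```python
from h import *
w=cv2.imread("pics/w9.png");cv2.imwrite("pics/w9c.png",cv2.resize(w[150:300,200:310],None,fx=4,fy=4,interpolation=cv2.INTER_CUBIC))
c=vision.get_calibration("wrist");c["pose"]=np.load("w9.npy")
for u,z in(((253.5,162.5),.133),((252.5,217),.133),((253,219),.142),((200,167),.014)): print(u,(M.T@(ray(c,u,z)-O)).round(4))
```

```text
(253.5, 162.5) [-0.0046  0.0874  0.133 ]
(252.5, 217) [-0.0055  0.0355  0.133 ]
(253, 219) [-0.005   0.0369  0.142 ]
(200, 167) [-0.0745  0.0616  0.014 ]
```

View pics/w9c.png

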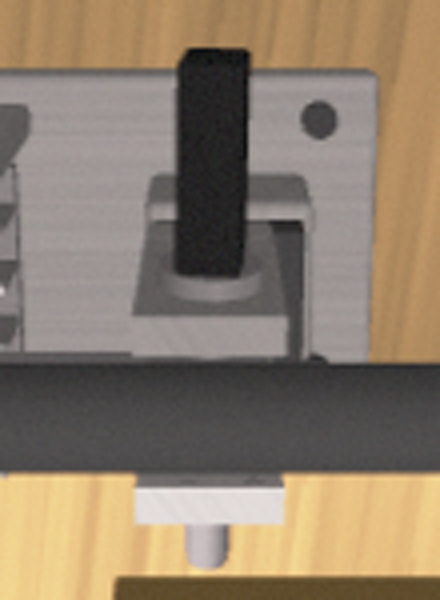

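Run:
```python
from h import *
c=vision.get_calibration("wrist");c["pose"]=np.load("w9.npy")
for n,r,z in(("hend",162,.133),("ear near out",315/4+149.5,.142),("ear near in",355/4+149.5,.142),("far in",486/4+149.5,.142),("far out",524/4+149.5,.142),("tip",568/4+149.5,.122),("collar back top",272/4+149.5,.135)): print(n,r,(M.T@(ray(c,(253,r),z)-O)).round(4)[1])
```

```text
hend 162 0.0879
ear near out 228.25 0.0279
ear near in 238.25 0.0179
far in 271.0 -0.0161
far out 280.5 -0.0263
tip 291.5 -0.052
collar back top 217.5 0.0358
```

Run:
```python
from h import *
c=vision.get_calibration("wrist");c["pose"]=np.load("w9.npy")
w=cv2.imread("pics/w9.png");cv2.imwrite("pics/w9d.png",cv2.resize(w[205:235,230:280],None,fx=14,fy=14,interpolation=cv2.INTER_CUBIC))
for n,r,z in(("collar rim front",298/4+149.5,.135),("lower",298/4+149.5,.132),("hend top",163.3,.133),("hend bot",161.5,.111),("tip low",291.5,.116)): print(n,r,(M.T@(ray(c,(253,r),z)-O)).round(4)[1])
```

```text
collar rim front 224.0 0.0293
lower 224.0 0.0281
hend top 163.3 0.0867
hend bot 161.5 0.0847
tip low 291.5 -0.056
```

View pics/w9d.png

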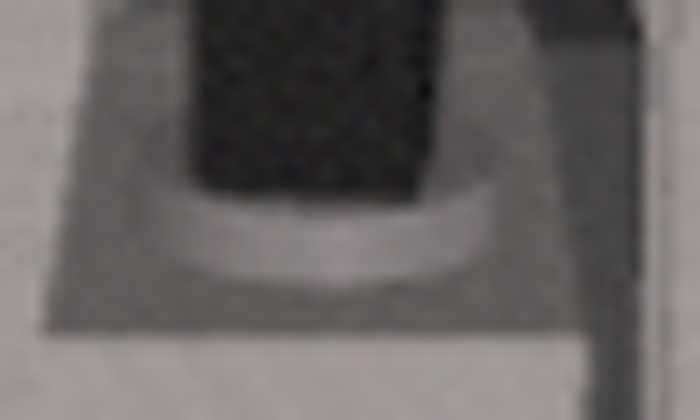

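The collar rim measures at about y 27–28 mm, against the ear face at 27 mm, so it is seated. The gripper is clear, so I'm handing in.

Run:
```python
from h import *
o=sensors.get_obs();print(o["time_s"],o["force"],o["grip_width"])
print(env.sign_off())
```

```text
24.075 [ 1.2517849  -0.17644255 -1.14975797] 0.08699660505778953
the job is handed in; nothing more can be done
None
```

The long pin is through the near ear, the lever's eye and the far ear, with its collar against the near ear and the gripper clear. I handed the job in at 24.1 s; no verdict is reported.

**What I did:**
- I took the long pin from the rack. The first lift came up empty because the fingers were still closing; the pin had not visibly shifted, and the second grasp held it.
- I found the hole by touching the near ear's top and its +x side lightly with the shank. That put it at about x -5 mm, z 122 mm in the press's frame.
- I fed the pin in 1–2 mm steps. Side and axial forces stayed within noise until the collar stopped on the ear at about 5.7 N, well under the 35 N limit.

**Last checks:**
- **Collar:** its front edge measured about 0 to 1.4 mm from the near ear's outer face. The far end stuck out about 21.5 mm, plus about 2 mm hidden by the ear, against 24 mm nominal.
- **Where they disagreed:** estimates of the pin's y (limit 61 mm, seated 58 mm) ran from 59 to 61 mm, depending on the edge used. The press frame I measured seems 1 to 1.6 mm off in y. I relied on the hard stop and the collar edge.
- **Hole height:** the camera gave 119 mm against 122 mm by touch. I used the touch value and the pin went in freely.
- **Other things:** the short pin still looked in place after the pickup. I did not check it or the other items again at the end.

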